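# Load the green cultures into the colour-coded carrier

## Task

Four capped flasks of green algae culture stand scattered on the bench: set each one down gently, upright, on the floor of the carrier bin whose colour matches its cap (blue, red, yellow, white). Leave the two look-alikes, the brown flask with the blue cap and the pale flask with the red cap, standing where they are. Never tip a flask over or drop it.

Things in the scene. Friction and masses are not known exactly. Their poses are not given: they have to be found in the camera images.
- flask_blue: Capped conical glass flask, upright on the bench: foot 60 mm across, 108 mm tall with its cap; the round cap is 32 mm across and spans heights 80 to 108 mm, the neck under it is 24 mm across and the cone widens from there (height 72 mm) down to the foot. Origin: centre of the underside, z up; it is round, so its yaw means nothing. 0.09 to 0.2 kg. This one holds GREEN culture (green lower half) and has a blue cap.
- flask_red: Capped conical glass flask, upright on the bench: foot 60 mm across, 108 mm tall with its cap; the round cap is 32 mm across and spans heights 80 to 108 mm, the neck under it is 24 mm across and the cone widens from there (height 72 mm) down to the foot. Origin: centre of the underside, z up; it is round, so its yaw means nothing. 0.09 to 0.2 kg. This one holds GREEN culture (green lower half) and has a red cap.
- flask_yellow: Capped conical glass flask, upright on the bench: foot 60 mm across, 108 mm tall with its cap; the round cap is 32 mm across and spans heights 80 to 108 mm, the neck under it is 24 mm across and the cone widens from there (height 72 mm) down to the foot. Origin: centre of the underside, z up; it is round, so its yaw means nothing. 0.09 to 0.2 kg. This one holds GREEN culture (green lower half) and has a yellow cap.
- flask_white: Capped conical glass flask, upright on the bench: foot 60 mm across, 108 mm tall with its cap; the round cap is 32 mm across and spans heights 80 to 108 mm, the neck under it is 24 mm across and the cone widens from there (height 72 mm) down to the foot. Origin: centre of the underside, z up; it is round, so its yaw means nothing. 0.09 to 0.2 kg. This one holds GREEN culture (green lower half) and has a white cap.
- bin_blue: Blue open-topped square bin, one of four in a 2 x 2 block (94 mm between centres) that is fixed in the grey carrier tray (204 mm square, lower than the bins, fixed to the bench). Outside 88 x 88 mm, walls 3 mm thick and 40 mm high, inside 82 x 82 mm. Origin: centre of its underside; the inner floor is 3 mm above the origin, the rim 40 mm above it; x and y run along its sides, z up. The four bins sit in a different order each time.
- bin_red: Red open-topped square bin, one of four in a 2 x 2 block (94 mm between centres) that is fixed in the grey carrier tray (204 mm square, lower than the bins, fixed to the bench). Outside 88 x 88 mm, walls 3 mm thick and 40 mm high, inside 82 x 82 mm. Origin: centre of its underside; the inner floor is 3 mm above the origin, the rim 40 mm above it; x and y run along its sides, z up. The four bins sit in a different order each time.
- bin_yellow: Yellow open-topped square bin, one of four in a 2 x 2 block (94 mm between centres) that is fixed in the grey carrier tray (204 mm square, lower than the bins, fixed to the bench). Outside 88 x 88 mm, walls 3 mm thick and 40 mm high, inside 82 x 82 mm. Origin: centre of its underside; the inner floor is 3 mm above the origin, the rim 40 mm above it; x and y run along its sides, z up. The four bins sit in a different order each time.
- bin_white: White open-topped square bin, one of four in a 2 x 2 block (94 mm between centres) that is fixed in the grey carrier tray (204 mm square, lower than the bins, fixed to the bench). Outside 88 x 88 mm, walls 3 mm thick and 40 mm high, inside 82 x 82 mm. Origin: centre of its underside; the inner floor is 3 mm above the origin, the rim 40 mm above it; x and y run along its sides, z up. The four bins sit in a different order each time.
- brown_flask: Capped conical glass flask, upright on the bench: foot 60 mm across, 108 mm tall with its cap; the round cap is 32 mm across and spans heights 80 to 108 mm, the neck under it is 24 mm across and the cone widens from there (height 72 mm) down to the foot. Origin: centre of the underside, z up; it is round, so its yaw means nothing. 0.09 to 0.2 kg. A look-alike: it holds BROWN spoiled culture and has a blue cap.
- pale_flask: Capped conical glass flask, upright on the bench: foot 60 mm across, 108 mm tall with its cap; the round cap is 32 mm across and spans heights 80 to 108 mm, the neck under it is 24 mm across and the cone widens from there (height 72 mm) down to the foot. Origin: centre of the underside, z up; it is round, so its yaw means nothing. 0.09 to 0.2 kg. A look-alike: it holds PALE cream-coloured plain medium and has a red cap.

How it is judged:
By the outcome, as a careful person would: the job done as asked, in the order asked, and still so for the second after the job is handed in, with the robot touching nothing.
It also fails if it takes over 115 s, if anything falls off the work surface, if the arm or the gripper's body presses on something with over 40 N, if the wrist force passes 120 N, or if a joint passes its speed limit or range.

## Robot

A 6-joint arm with a two-finger parallel gripper is mounted at the origin on the work surface. World frame = base frame: x ahead of the robot, y to its left, z up, the work surface at z = 0. Lengths are in mm, angles in degrees, forces in N, time in s.
With the tool pointing down it reaches from about 350 to 850 mm from the base axis. Payload 8.1 kg.
Tool frame: the origin (TCP) lies at the very end of the fingers, on their centre line; the grasp point (between the pads) lies 19 mm behind it; z points along the fingers, y is the line along which they close (so a half turn about z gives the same grasp; the last joint's range is limited). The gripper opens to 85 mm and grips with 20 to 120 N. Pads are 22 mm wide; open, the fingers measure 114 mm over their backs; the gripper's body (76 mm by 85 mm) begins 54 mm behind the grasp point. The pads swing forward as they close: fully open they stand 13 mm farther back than shut.
Start: joints at [63.346, 7.471, 85.268, -0, 87.261, -4.893], TCP at [222.42, 557.256, 192.892] pointing down, gripper open.
Joint ranges: [-169.43, 169.43], [-51.17, 129.36], [1.28, 143.12], [-76.62, 256.62], [0, 156.53], [-152.29, 152.29]. Speed limits (degrees/s): [136.94, 136.94, 159.86, 180, 180, 180].

## Interface

Orientations are given as [roll, pitch, yaw] about the fixed x, y, z axes, in that order (R = Rz(yaw) Ry(pitch) Rx(roll)).
In Python, from bench import sense, eyes, job, models gives the robot as it stands. The module is installed in compiled form; this text tells all that it offers.
- The arm moves only by the tool apply_moves, never from a script. Its argument "rows" is a list of rows, each a list of 6 numbers: the shift along the tool's x, y, z in mm, then the turn, a rotation vector about the tool's x, y, z in rad. In form: [[dx, dy, dz, rx, ry, rz], ...]. A call has exactly 5 rows; each row shifts and turns the commanded pose from where the row before left it, along the tool's axes as they then stand; what a row does not reach is not made up. A row lasts 1/8 s, in which the tool goes at most 62.5 mm and 10.7 degrees, less where a joint would pass 70% of its speed; a pose out of reach is approached as far as the arm can. A call is refused whole if a number of a shift passes 62.5 or a number of a turn 0.188, either way. A call with a gripper value outside its range is refused whole. "fingers" is the finger opening in mm, from 0 to 85.4, set as the call begins (left out, the last holds). The fingers move at their own pace and stop on an object; "grip_force" is the grip in N (left out, the last holds). Time passes only in rows, so rows that do not move let the fingers close, or fill a call up. It gives the time, the measured TCP pose, the force, the opening and the grip force at its end, in the units of the state.
- sense(): the state, without advancing time (a new reading comes with each control period).
- eyes.snapshot(name): name is "scene" or "side" or "wrist"; returns (picture, depth): 384x512x3 uint8, red, green, blue; 384x512 float32, mm along the optical axis (not along the pixel's ray), 0 where there is no reading.
- eyes.get_calibration(name): a dict with "intrinsics" (3x3 intrinsics, pixels), "R" (3x3) and "t" (3): a world point X has camera coordinates R X + t; the wrist camera has in their place "mount" (4x4, takes a point from camera to tool coordinates, whose origin is the TCP and whose axes are the flange's). Camera axes: x right, y down, z forward; pixel columns grow to the right and rows downward; lengths in mm; the calibration is good to about 2 mm. The wrist camera is an equidistant fisheye: a pixel r from the principal point sees the ray r / f radians off the axis. A picture is of the moment at which its call begins: read the wrist's pose just before it. get_calibration takes no time and is no camera call.
- job.hand_in(): hands the job in; it is judged then, once.
Trained networks look in the newest picture that a camera, given by its name, has taken for a name from the list of things; names that differ only in an ending like _2 or _b are one class to them, and where a whole thing is asked for, a point or a joint stands for the part that bears it (a point fixed in the world has none). Each returns a list of dicts, best first, with "confidence" (0 to 1); they miss things now and then, are a little off and sometimes report something else, mostly with a low value. They report only what shows in the picture. A call takes as long as a camera call.
- models.boxes_of(name, camera): "xyz" ([x, y, z] in mm, in world coordinates, good to about 4 mm: the middle of the surface that is visible of it).
- models.cut_out(name, camera): "pixels" (384x512 bool, what is visible of it).
- models.place_of(name, camera): "xyz" ([x, y, z] in mm, in world coordinates, good to about 4 mm: a listed point, or the origin of a listed thing).
The state is a dict: "time": time; "joint_pos": joint angles; "qd": joint speeds; "joint_efforts": joint torques, N m; "tool_pos": TCP position; "tcp_rot": TCP orientation; "ft_force": force on the tool from outside, world axes, zero at the start; "wrist_torque": the same for the moment, N m; "finger_gap": finger opening in mm; "grip_force": force on a finger pad.
Only numpy, scipy, OpenCV 4.12 (cv2) and the standard library are available. Lean on these libraries where they do the work, as an engineer would, in place of code of your own. Each camera call takes 0.05 s, during which the arm holds its last target. There are 200 camera calls.

## Working session

There is one attempt and no reset: what is moved stays moved. The work goes in short steps, Python scripts to look and compute and a tool call to move; the robot and the scene stay as the last step left them, time stands still between calls to the robot, and variables do not carry over. Pictures are saved under pics/ and viewed, at most 14 in all, crops included, and the job is handed in when it is done.

Besides the shell and the picture viewer there is one more tool, called as name(argument=value, ...), one argument or row to a line, values as JSON. apply_moves: Moves the arm, as the interface text tells. Its arguments: {"type":"object","properties":{"rows":{"type":"array"},"fingers":{"type":"number"},"grip_force":{"type":"number"}},"required":["rows"]}

```bash
mkdir -p pics; python3 - <<'E'
from bench import sense, eyes, models
import cv2,numpy as np
s=sense();print(s['time'],s['tool_pos'],s['tcp_rot'],s['finger_gap'])
for c in ['scene','side']:
    p,d=eyes.snapshot(c);cv2.imwrite(f'pics/{c}.png',p[:,:,::-1])
    for n in ['flask_blue','flask_red','flask_yellow','flask_white','brown_flask','pale_flask','bin_blue','bin_red','bin_yellow','bin_white']:
        print(c,n,[(np.round(r['xyz']).tolist(),round(r['confidence'],2)) for r in models.place_of(n,c)[:3]])
E
```

```text
0.0 [222.13731197 556.66559427 191.79992377] [-1.79889578e+02 -8.87851926e-03  1.58238675e+02] 85.33378527664442
scene flask_blue [([677.0, 17.0, 2.0], 0.94)]
scene flask_red []
scene flask_yellow [([436.0, -164.0, 1.0], 0.86)]
scene flask_white [([458.0, -319.0, 1.0], 0.59)]
scene brown_flask [([573.0, -62.0, -2.0], 0.97)]
scene pale_flask [([432.0, -33.0, -0.0], 0.64), ([481.0, 175.0, 4.0], 0.61)]
scene bin_blue [([568.0, -236.0, -1.0], 0.69), ([477.0, 174.0, 2.0], 0.62)]
scene bin_red [([570.0, 270.0, 3.0], 0.74)]
scene bin_yellow []
scene bin_white [([570.0, 176.0, 8.0], 0.97)]
side flask_blue [([672.0, 19.0, -2.0], 0.58)]
side flask_red [([569.0, -243.0, 0.0], 0.76), ([479.0, 178.0, 2.0], 0.73)]
side flask_yellow [([440.0, -166.0, 0.0], 0.77), ([461.0, -322.0, 1.0], 0.24)]
side flask_white [([463.0, -322.0, 2.0], 0.95)]
side brown_flask [([573.0, -65.0, -2.0], 0.6)]
side pale_flask [([426.0, -35.0, -4.0], 0.85)]
side bin_blue [([479.0, 180.0, 2.0], 0.74), ([441.0, -164.0, 0.0], 0.6)]
side bin_red [([570.0, 270.0, 6.0], 0.73), ([475.0, 271.0, 8.0], 0.66), ([481.0, 179.0, 0.0], 0.42)]
side bin_yellow [([474.0, 269.0, 9.0], 0.98)]
side bin_white [([571.0, 178.0, 4.0], 0.56)]
```

View pics/scene.png

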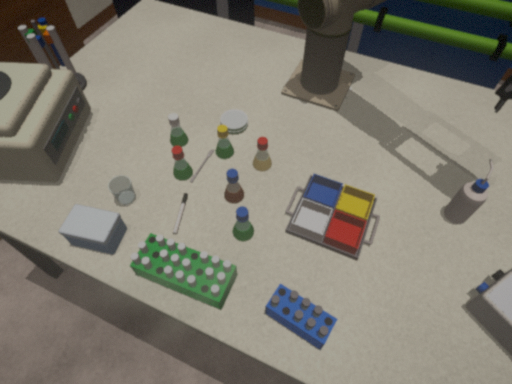

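View pics/side.png

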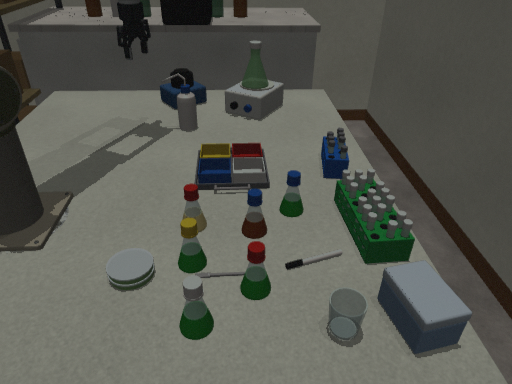

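The scene picture shows green red-cap at (180,162), white (176,130), yellow (224,140) and blue (243,222). Look-alikes: brown (233,185), pale (262,152). Bins: blue (325,190), yellow (355,203), white (313,218), red (345,232). I'll refine the cap centres and bin heights from depth.

```bash
python3 - <<'E'
from bench import eyes
import numpy as np
g={'blue':(675,18),'red':(569,-240),'yellow':(438,-165),'white':(460,-320),'brown':(573,-63),'pale':(430,-34)}
for c in ['scene','side']:
    p,d=eyes.snapshot(c);k=eyes.get_calibration(c);K=k['intrinsics']
    v,u=np.nonzero(d>0);z=d[v,u]
    C=(np.linalg.inv(K)@np.c_[u,v,np.ones(len(u))].T)*z
    P=(k['R'].T@(C-np.array(k['t']).reshape(3,1))).T
    for n,q in g.items():
        m=(np.hypot(P[:,0]-q[0],P[:,1]-q[1])<30)&(P[:,2]>70)
        Q=P[m];t=Q[Q[:,2]>103]
        print(c,n,len(Q),len(t),t.mean(0).round(1),((t.min(0)+t.max(0))/2).round(1),Q[:,2].max().round(1))
    for n,q in {'blue':(478,177),'yellow':(476,270),'white':(570,177),'red':(570,270)}.items():
        m=(abs(P[:,0]-q[0])<25)&(abs(P[:,1]-q[1])<25)&(P[:,2]<30);print(c,'floor',n,np.median(P[m][:,2]).round(1),m.sum())
    m=(abs(P[:,0]-523)<130)&(abs(P[:,1]-223)<130)&(P[:,2]>36)&(P[:,2]<60);R=P[m]
    print('rim',np.percentile(R,[1,50,99],axis=0).round(1))
E
```

```text
scene blue 181 114 [673.4  17.1 108. ] [673.2  17.1 107.7] 111.5
scene red 156 84 [ 567.8 -238.8  107.6] [ 566.7 -239.2  107.2] 111.1
scene yellow 146 75 [ 440.2 -162.4  107.7] [ 440.  -163.6  107.3] 111.6
scene white 147 70 [ 459.1 -321.1  107.6] [ 458.1 -322.4  107.4] 111.4
scene brown 163 96 [576.1 -60.2 107.6] [575.1 -60.7 107.1] 111.0
scene pale 151 81 [434.3 -34.6 107.6] [432.5 -34.7 107.2] 111.1
scene floor blue 7.2 191
scene floor yellow 7.0 217
scene floor white 7.2 250
scene floor red 7.0 272
rim [[432.7 131.7  36.1]
 [526.8 225.9  42.7]
 [615.7 312.6  47.6]]
side blue 231 91 [675.2  13.3 107.5] [675.4  15.4 106.4] 109.9
side red 377 183 [ 569.6 -242.2  107.5] [ 569.8 -240.4  106.8] 110.1
side yellow 329 152 [ 442.2 -166.2  107.2] [ 442.1 -164.9  106.6] 110.3
side white 491 252 [ 461.  -323.4  107.3] [ 460.7 -322.   106.3] 109.5
side brown 265 115 [577.2 -64.1 107.4] [577.2 -60.5 106.7] 110.1
side pale 258 103 [436.  -38.3 107.3] [436.  -35.8 106.7] 110.2
side floor blue 7.2 12
side floor yellow nan 0
side floor white 8.4 5
side floor red nan 0
rim [[436.7 129.1  36.1]
 [523.7 217.4  42.3]
 [617.4 314.8  46.1]]
  return _methods._mean(a, axis=axis, dtype=dtype,
  ret = ret.dtype.type(ret / rcount)
```

apply_moves(
  rows=[
    [0, 0, -6, 0, 0, 0.17],
    [0, 0, -6, 0, 0, 0.17],
    [0, 0, -6, 0, 0, 0.17],
    [0, 0, -5, 0, 0, 0.17],
    [0, 0, 0, 0, 0, 0.17],
  ],
  fingers=60,
  grip_force=30,
)

```text
time: 1.82
tool_pos: [222.6, 557.6, 216.6]
tcp_rot: [180.0, -0.0, 109.2]
ft_force: [-0.5, -0.2, -0.9]
finger_gap: 59.7
grip_force: 0.0
```

apply_moves(
  rows=[
    [0, 0, 0, 0, 0, 0.17],
    [0, 0, 0, 0, 0, 0.171],
    [0, 0, 0, 0, 0, 0],
    [0, 0, 0, 0, 0, 0],
    [0, 0, 0, 0, 0, 0],
  ],
)

```text
time: 2.45
tool_pos: [222.4, 557.3, 215.9]
tcp_rot: [180.0, 0.0, 90.1]
ft_force: [-0.4, 0.9, -0.2]
finger_gap: 59.9
grip_force: 0.0
```

apply_moves(
  rows=[
    [-36, 30, 0, 0, 0, 0],
    [-36, 30, 0, 0, 0, 0],
    [-36, 30, 0, 0, 0, 0],
    [-36, 30, 0, 0, 0, 0],
    [-36, 30, 0, 0, 0, 0],
  ],
)

```text
time: 3.08
tool_pos: [373.2, 376.1, 216.0]
tcp_rot: [180.0, -0.0, 90.1]
ft_force: [0.4, 0.4, -0.2]
finger_gap: 60.1
grip_force: 0.0
```

apply_moves(
  rows=[
    [-36, 30, 0, 0, 0, 0],
    [-36, 30, 0, 0, 0, 0],
    [-36, 30, 0, 0, 0, 0],
    [-36, 30, 0, 0, 0, 0],
    [-36, 30, 0, 0, 0, 0],
  ],
)

```text
time: 3.7
tool_pos: [523.3, 196.0, 216.1]
tcp_rot: [180.0, -0.0, 90.1]
ft_force: [-0.2, 0.6, -0.6]
finger_gap: 59.9
grip_force: 0.0
```

apply_moves(
  rows=[
    [-36, 30, 0, 0, 0, 0],
    [-36, 30, 0, 0, 0, 0],
    [-36, 30, 0, 0, 0, 0],
    [-36, 30, 0, 0, 0, 0],
    [0, 0, 0, 0, 0, 0],
  ],
)

```text
time: 4.32
tool_pos: [643.6, 50.1, 215.1]
tcp_rot: [-180.0, 0.0, 89.9]
ft_force: [0.1, 0.5, 0.1]
finger_gap: 59.9
grip_force: 0.0
```

apply_moves(
  rows=[
    [-34, 31, 0, 0, 0, 0],
    [0, 0, 40, 0, 0, 0],
    [0, 0, 40, 0, 0, 0],
    [0, 0, 40, 0, 0, 0],
    [0, 0, 20, 0, 0, 0],
  ],
)

```text
time: 4.95
tool_pos: [671.4, 20.1, 73.0]
tcp_rot: [-179.8, -0.0, 90.1]
ft_force: [0.3, -0.1, 0.8]
finger_gap: 59.9
grip_force: 0.0
```

apply_moves(
  rows=[
    [0, 0, 0, 0, 0, 0],
    [0, 0, 0, 0, 0, 0],
    [0, 0, 0, 0, 0, 0],
    [0, 0, 0, 0, 0, 0],
    [0, 0, 0, 0, 0, 0],
  ],
  fingers=20,
  grip_force=40,
)

```text
time: 5.58
tool_pos: [673.8, 19.2, 76.5]
tcp_rot: [179.9, 0.0, 90.0]
ft_force: [-0.4, -0.2, -0.1]
finger_gap: 19.8
grip_force: 0.0
```

```bash
python3 - <<'E'
from bench import sense, eyes
import cv2
s=sense();print(s['tool_pos'],s['finger_gap'],s['grip_force'],s['ft_force'])
p,d=eyes.snapshot('side');q=eyes.snapshot('wrist')[0]
a=cv2.resize(p[120:250,220:360],None,fx=3,fy=3);b=cv2.resize(q,(520,390))
import numpy as np
cv2.imwrite('pics/g1.png',np.hstack([cv2.resize(a,(280,390)),b])[:,:,::-1])
E
```

```text
[673.76474369  19.20679002  76.54383627] 19.795750370588475 0.0 [-0.44459702 -0.23353958 -0.05316674]
```

View pics/g1.png

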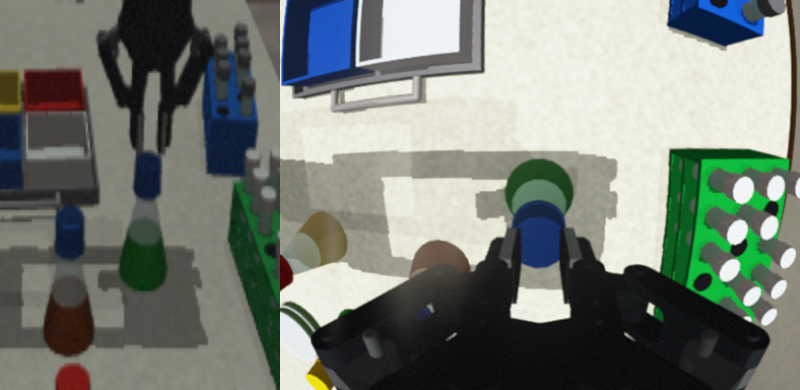

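The wrist view shows the blue cap at about (540,235) ahead of the fingertips, with the finger pads below and beside it. The side view shows the fingertips ending just above or behind the cap. I'll measure the offset.

```bash
cat > w.py <<'E'
from bench import sense, eyes
import numpy as np
from scipy.spatial.transform import Rotation as Ro
def cloud():
    s=sense();p,d=eyes.snapshot('wrist');k=eyes.get_calibration('wrist');K=k['intrinsics'];M=np.array(k['mount'])
    v,u=np.nonzero(d>0);a=(u-K[0][2])/K[0][0];b=(v-K[1][2])/K[1][1];r=np.hypot(a,b)+1e-9
    ok=r<1.4;u,v,a,b,r=u[ok],v[ok],a[ok],b[ok],r[ok];z=d[v,u]
    C=np.c_[a/r*np.tan(r)*z,b/r*np.tan(r)*z,z]
    T=C@M[:3,:3].T+M[:3,3]
    W=T@Ro.from_euler('xyz',s['tcp_rot'],degrees=True).as_matrix().T+s['tool_pos']
    return s,p[v,u].astype(int),T,W,M
E
python3 - <<'E'
from w import *
s,c,T,W,M=cloud()
print(M.round(2),s['tool_pos'])
m=(c[:,2]>c[:,0]+50)&(W[:,2]>60)&(np.hypot(W[:,0]-674,W[:,1]-17)<60)
Q=W[m];print('cap',len(Q),np.percentile(Q,[2,50,98],axis=0).round(1))
t=Q[Q[:,2]>Q[:,2].max()-5];print(t.mean(0).round(1))
m=(c.max(1)<70)&(abs(T[:,2])<40)&(abs(T[:,0])<40)&(abs(T[:,1])<60)
Q=T[m];print('fingers (tool)',len(Q),np.percentile(Q,[2,50,98],axis=0).round(1)); t=Q[Q[:,2]>Q[:,2].max()-8];print(np.percentile(t,[0,10,50,90,100],axis=0).round(1))
E
```

```text
[[   0.     -0.96   -0.26   67.43]
 [   1.      0.     -0.     -0.26]
 [   0.     -0.26    0.96 -181.5 ]
 [   0.      0.      0.      1.  ]] [673.53427955  19.20871738  76.13259312]
cap 1870 [[662.4   4.1  85.1]
 [672.8  19.8 108.4]
 [683.4  32.7 109.7]]
[668.3  28.6 116.9]
fingers (tool) 578 [[  5.3 -14.4 -31.3]
 [ 12.5  -0.2 -20.9]
 [ 18.9  13.6  39.7]]
[[ -2.3 -18.6  36.9]
 [  8.9 -13.9  37.7]
 [ 17.2   3.6  39. ]
 [ 19.3  17.4  39.8]
 [ 19.6  20.1  40. ]]
```

```bash
python3 - <<'E'
from w import *
s,c,T,W,M=cloud()
m=(abs(T[:,1])<32)&(abs(T[:,0])<32)&(T[:,2]>-110)&(T[:,2]<25)
for lo in range(-110,25,10):
    k=m&(T[:,2]>=lo)&(T[:,2]<lo+10)
    if k.any():
        y=T[k][:,1];print(lo,k.sum(),'x',np.percentile(T[k][:,0],[5,95]).round(),'yneg',np.percentile(y[y<0],[2,98]).round() if (y<0).any() else'', 'ypos',np.percentile(y[y>0],[2,98]).round() if (y>0).any() else '',c[k].mean(0).round())
print(eyes.get_calibration('wrist')['intrinsics'])
E
```

```text
-110 897 x [10. 18.] yneg [-22. -10.] ypos [10. 21.] [22. 23. 22.]
-100 1726 x [-3. 13.] yneg [-32. -12.] ypos [11. 32.] [28. 29. 28.]
-90 1520 x [-3. 14.] yneg [-31. -12.] ypos [11. 31.] [35. 35. 33.]
-80 900 x [-8. 12.] yneg [-20. -10.] ypos [10. 20.] [48. 49. 47.]
-70 684 x [-4. 12.] yneg [-23. -10.] ypos [10. 23.] [43. 44. 43.]
-60 606 x [-6. 12.] yneg [-24. -10.] ypos [10. 23.] [45. 46. 44.]
-50 347 x [-5. 12.] yneg [-23. -10.] ypos [10. 22.] [51. 54. 58.]
-40 1828 x [-15.  12.] yneg [-11.  -0.] ypos [ 0. 10.] [ 26.  50. 102.]
-30 261 x [ 7. 14.] yneg [-14.  -0.] ypos [ 0. 12.] [22. 35. 62.]
-20 268 x [ 5. 14.] yneg [-16.  -0.] ypos [ 0. 14.] [24. 38. 67.]
-10 200 x [ 2. 15.] yneg [-17.  -0.] ypos [ 0. 15.] [35. 55. 85.]
0 44 x [ 9. 12.] yneg [-9. -0.] ypos [1. 8.] [ 81. 115.  94.]
10 352 x [ 3. 14.] yneg [-17.  -0.] ypos [ 0. 15.] [ 89. 125.  99.]
20 208 x [ 1. 15.] yneg [-18.  -0.] ypos [ 0. 16.] [ 91. 128. 101.]
[[297.31863964   0.         255.90688402]
 [  0.         297.31863964 189.59561583]
 [  0.           0.           1.        ]]
```

apply_moves(
  rows=[
    [0, 0, 0, 0, 0, 0],
    [0, 0, 0, 0, 0, 0],
    [0, 0, 0, 0, 0, 0],
    [0, 0, 0, 0, 0, 0],
    [0, 0, 0, 0, 0, 0],
  ],
  fingers=60,
)

```text
time: 6.4
tool_pos: [673.4, 19.2, 75.9]
tcp_rot: [-180.0, 0.0, 90.0]
ft_force: [0.5, 0.0, 0.7]
finger_gap: 60.2
grip_force: 0.0
```

The depth shows the fingertips about 42 mm behind the reported TCP, so they closed about 10 mm above the cap. I'll check this with the fingers open.

```bash
python3 - <<'E'
from w import *
s,c,T,W,M=cloud()
m=(abs(T[:,1])<65)&(abs(T[:,1])>18)&(abs(T[:,0])<32)&(T[:,2]>-130)&(T[:,2]<25)&(c.max(1)<120)
for lo in range(-130,25,6):
    k=m&(T[:,2]>=lo)&(T[:,2]<lo+6)
    if k.any(): print(lo,k.sum(),'x',np.percentile(T[k][:,0],[5,95]).round(),'|y|',np.percentile(abs(T[k][:,1]),[2,98]).round())
k=(c[:,2]>c[:,0]+50)&(np.hypot(W[:,0]-674,W[:,1]-17)<40)&(W[:,2]>70);print('cap',np.percentile(W[k],[2,50,98],axis=0).round(1))
E
```

```text
-130 2622 x [ 5. 18.] |y| [18. 64.]
-124 3366 x [-8. 18.] |y| [19. 64.]
-118 2775 x [-8. 18.] |y| [19. 63.]
-112 1981 x [-9. 18.] |y| [22. 63.]
-106 2175 x [-8. 13.] |y| [34. 62.]
-100 3598 x [-7. 13.] |y| [29. 61.]
-94 1166 x [ 7. 14.] |y| [30. 59.]
-88 379 x [ 4. 14.] |y| [30. 52.]
-82 673 x [-3. 12.] |y| [29. 36.]
-76 584 x [-7. 12.] |y| [29. 43.]
-70 546 x [-7. 12.] |y| [29. 43.]
-64 496 x [-7. 12.] |y| [29. 43.]
-58 436 x [-8. 12.] |y| [29. 43.]
-52 269 x [-8. 12.] |y| [29. 36.]
-46 31 x [-6.  8.] |y| [29. 30.]
cap [[658.8   4.4  85.2]
 [672.6  19.3 108.4]
 [686.3  32.6 109.7]]
```

apply_moves(
  rows=[
    [0, 0, 15, 0, 0, 0],
    [0, 0, 15, 0, 0, 0],
    [0, 0, 13, 0, 0, 0],
    [0, 0, 0, 0, 0, 0],
    [0, 0, 0, 0, 0, 0],
  ],
)

```text
time: 7.08
tool_pos: [673.5, 19.3, 33.0]
tcp_rot: [180.0, -0.0, 90.0]
ft_force: [0.0, -0.1, 0.2]
finger_gap: 60.1
grip_force: 0.0
```

apply_moves(
  rows=[
    [0, 0, 0, 0, 0, 0],
    [0, 0, 0, 0, 0, 0],
    [0, 0, 0, 0, 0, 0],
    [0, 0, 0, 0, 0, 0],
    [0, 0, 0, 0, 0, 0],
  ],
  fingers=20,
  grip_force=40,
)

```text
time: 7.7
tool_pos: [674.0, 19.2, 33.8]
tcp_rot: [179.9, 0.0, 90.0]
ft_force: [-2.1, 0.1, 5.4]
finger_gap: 31.2
grip_force: 39.4
```

apply_moves(
  rows=[
    [0, 0, -10, 0, 0, 0],
    [0, 0, -20, 0, 0, 0],
    [0, 0, -25, 0, 0, 0],
    [0, 0, -25, 0, 0, 0],
    [0, 0, -10, 0, 0, 0],
  ],
)

```text
time: 8.32
tool_pos: [675.0, 19.2, 126.4]
tcp_rot: [179.8, 0.0, 90.0]
ft_force: [-0.2, -0.1, -0.8]
finger_gap: 31.1
grip_force: 39.7
```

apply_moves(
  rows=[
    [10, -13, 0, 0, 0, 0],
    [20, -25, 0, 0, 0, 0],
    [25, -31, 0, 0, 0, 0],
    [25, -31, 0, 0, 0, 0],
    [25, -31, 0, 0, 0, 0],
  ],
)

```text
time: 8.95
tool_pos: [541.2, 124.9, 122.8]
tcp_rot: [-180.0, -0.0, 90.0]
ft_force: [0.4, 0.6, -0.3]
finger_gap: 30.7
grip_force: 39.9
```

apply_moves(
  rows=[
    [25, -31, 0, 0, 0, 0],
    [18, -23, 0, 0, 0, 0],
    [9, -12, 0, 0, 0, 0],
    [0, 0, 0, 0, 0, 0],
    [0, 0, 0, 0, 0, 0],
  ],
)

```text
time: 9.57
tool_pos: [477.2, 175.7, 123.0]
tcp_rot: [180.0, 0.0, 90.0]
ft_force: [0.5, -0.4, -0.8]
finger_gap: 31.5
grip_force: 40.0
```

```bash
python3 - <<'E'
from w import *
import cv2
s,c,T,W,M=cloud();print(s['tool_pos'])
R=W[(W[:,2]>39)&(W[:,2]<50)&(abs(W[:,0]-525)<130)&(abs(W[:,1]-223)<130)]
print('rim',np.percentile(R,[1,50,99],axis=0).round(1))
for n,col in {'blue':(0,0,1),'yellow':(1,1,0),'red':(1,0,0)}.items():
    col=np.array(col)>0
    m=(c[:,col].min(1)>c[:,~col].max(1)+50)&(abs(W[:,0]-525)<130)&(abs(W[:,1]-223)<130)&(W[:,2]<60)
    print(n,((np.percentile(W[m],1,axis=0)+np.percentile(W[m],99,axis=0))/2).round(1),np.percentile(W[m],[1,99],axis=0).round(0).tolist())
g=W[(c[:,1]>c[:,0]+40)&(c[:,1]>c[:,2]+40)&(W[:,2]<125)&(W[:,2]>70)&(np.hypot(*(W[:,:2]-s['tool_pos'][:2]).T)<60)];print('green',len(g),np.percentile(g,[1,99],axis=0).round(1))
p=eyes.snapshot('wrist')[0];cv2.imwrite('pics/w2.png',p[:,:,::-1])
E
```

```text
[477.1861855  175.71460101 123.04003875]
rim [[432.6 133.2  39.2]
 [526.5 227.3  44.2]
 [614.1 313.8  46.1]]
blue [476.8 180.3  25.8] [[433.0, 141.0, 6.0], [520.0, 220.0, 46.0]]
yellow [477.1 269.6  25.5] [[432.0, 226.0, 6.0], [522.0, 313.0, 46.0]]
red [569.5 270.3  25.6] [[526.0, 227.0, 6.0], [613.0, 314.0, 45.0]]
green 556 [[450.5 171.7  97. ]
 [494.6 202.7 124.7]]
```

View pics/w2.png

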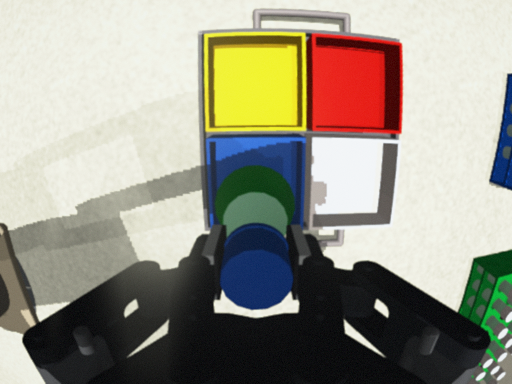

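The wrist view shows the held flask (foot around (255,200)) lined up with the blue bin (208–305, 137–230). Lowering.

apply_moves(
  rows=[
    [1, 0, 20, 0, 0, 0],
    [1, 0, 25, 0, 0, 0],
    [0, 0, 20, 0, 0, 0],
    [0, 0, 12, 0, 0, 0],
    [0, 0, 2, 0, 0, 0],
  ],
)

```text
time: 10.3
tool_pos: [476.1, 177.8, 43.1]
tcp_rot: [-179.9, 0.0, 90.0]
ft_force: [0.1, 1.5, -1.4]
finger_gap: 30.9
grip_force: 40.0
```

apply_moves(
  rows=[
    [0, 0, 1, 0, 0, 0],
    [0, 0, 1, 0, 0, 0],
    [0, 0, 1, 0, 0, 0],
    [0, 0, 0, 0, 0, 0],
    [0, 0, 0, 0, 0, 0],
  ],
)

```text
time: 10.92
tool_pos: [476.5, 178.3, 41.0]
tcp_rot: [180.0, -0.0, 90.0]
ft_force: [-0.7, -0.0, -0.7]
finger_gap: 30.8
grip_force: 40.0
```

Not touching yet, so I'll continue in finer steps.

apply_moves(
  rows=[
    [0, 0, 0.5, 0, 0, 0],
    [0, 0, 0.5, 0, 0, 0],
    [0, 0, 0.5, 0, 0, 0],
    [0, 0, 0, 0, 0, 0],
    [0, 0, 0, 0, 0, 0],
  ],
)

```text
time: 11.55
tool_pos: [476.8, 178.5, 40.8]
tcp_rot: [180.0, -0.0, 90.0]
ft_force: [-5.7, -1.4, 11.7]
finger_gap: 30.9
grip_force: 41.3
```

apply_moves(
  rows=[
    [0, 0, 0, 0, 0, 0],
    [0, 0, 0, 0, 0, 0],
    [0, 0, 0, 0, 0, 0],
    [0, 0, 0, 0, 0, 0],
    [0, 0, 0, 0, 0, 0],
  ],
  fingers=60,
)

```text
time: 12.18
tool_pos: [476.4, 178.2, 39.3]
tcp_rot: [-180.0, 0.0, 90.0]
ft_force: [0.6, -0.1, 0.2]
finger_gap: 60.0
grip_force: 0.0
```

apply_moves(
  rows=[
    [0, 0, -20, 0, 0, 0],
    [0, 0, -30, 0, 0, 0],
    [0, 0, -30, 0, 0, 0],
    [0, 0, -10, 0, 0, 0],
    [0, 0, 0, 0, 0, 0],
  ],
)

```text
time: 12.8
tool_pos: [476.8, 178.4, 129.6]
tcp_rot: [179.9, -0.0, 90.0]
ft_force: [-0.9, 0.2, 0.1]
finger_gap: 60.0
grip_force: 0.0
```

apply_moves(
  rows=[
    [-20, -2, 0, 0, 0, 0],
    [-40, -4, 0, 0, 0, 0],
    [-45, -5, 0, 0, 0, 0],
    [-45, -5, 0, 0, 0, 0],
    [-45, -5, 0, 0, 0, 0],
  ],
)

```text
time: 13.42
tool_pos: [454.0, -17.9, 127.4]
tcp_rot: [-179.9, -0.0, 90.0]
ft_force: [0.9, 0.9, 0.8]
finger_gap: 59.9
grip_force: 0.0
```

apply_moves(
  rows=[
    [-45, -5, 0, 0, 0, 0],
    [-45, -5, 0, 0, 0, 0],
    [-37, -3, 0, 0, 0, 0],
    [-20, -2, 0, 0, 0, 0],
    [0, 0, 0, 0, 0, 0],
  ],
)

```text
time: 14.05
tool_pos: [439.2, -164.4, 127.5]
tcp_rot: [-179.9, -0.1, 89.9]
ft_force: [0.4, -0.2, 0.3]
finger_gap: 59.9
grip_force: 0.0
```

apply_moves(
  rows=[
    [0, 1, 20, 0, 0, 0],
    [0, 0, 30, 0, 0, 0],
    [0, 0, 25, 0, 0, 0],
    [0, 0, 15, 0, 0, 0],
    [0, 0, 5, 0, 0, 0],
  ],
)

```text
time: 14.68
tool_pos: [440.6, -162.8, 33.1]
tcp_rot: [-179.9, -0.1, 90.0]
ft_force: [0.2, -0.9, -0.5]
finger_gap: 59.9
grip_force: 0.0
```

apply_moves(
  rows=[
    [0, 0, 0, 0, 0, 0],
    [0, 0, 0, 0, 0, 0],
    [0, 0, 0, 0, 0, 0],
    [0, 0, 0, 0, 0, 0],
    [0, 0, 0, 0, 0, 0],
  ],
  fingers=20,
)

```text
time: 15.3
tool_pos: [442.0, -164.1, 35.1]
tcp_rot: [179.9, 0.0, 90.0]
ft_force: [-0.6, 0.4, 5.0]
finger_gap: 30.9
grip_force: 40.0
```

apply_moves(
  rows=[
    [0, 0, -15, 0, 0, 0],
    [0, 0, -30, 0, 0, 0],
    [0, 0, -40, 0, 0, 0],
    [0, 0, -35, 0, 0, 0],
    [0, 0, -25, 0, 0, 0],
  ],
)

```text
time: 15.92
tool_pos: [441.7, -163.9, 182.1]
tcp_rot: [179.9, 0.1, 90.0]
ft_force: [-1.0, -0.0, -1.8]
finger_gap: 31.3
grip_force: 40.0
```

apply_moves(
  rows=[
    [15, 1, 0, 0, 0, 0],
    [30, 2, 0, 0, 0, 0],
    [40, 3, 0, 0, 0, 0],
    [45, 4, 0, 0, 0, 0],
    [45, 4, 0, 0, 0, 0],
  ],
)

```text
time: 16.55
tool_pos: [454.1, 13.5, 177.8]
tcp_rot: [-179.9, -0.0, 90.0]
ft_force: [-0.2, -0.6, -2.4]
finger_gap: 31.1
grip_force: 40.1
```

apply_moves(
  rows=[
    [45, 4, 0, 0, 0, 0],
    [45, 4, 0, 0, 0, 0],
    [45, 4, 0, 0, 0, 0],
    [40, 3, 0, 0, 0, 0],
    [40, 3, 0, 0, 0, 0],
  ],
)

```text
time: 17.18
tool_pos: [471.6, 228.2, 177.6]
tcp_rot: [-179.8, 0.0, 90.0]
ft_force: [-0.1, 0.6, -1.2]
finger_gap: 30.7
grip_force: 40.1
```

apply_moves(
  rows=[
    [25, 2, 0, 0, 0, 0],
    [15, 1, 0, 0, 0, 0],
    [4, 0, 0, 0, 0, 0],
    [0, 0, 0, 0, 0, 0],
    [0, 0, 0, 0, 0, 0],
  ],
)

```text
time: 17.8
tool_pos: [476.5, 269.4, 179.4]
tcp_rot: [180.0, 0.0, 89.9]
ft_force: [0.1, 0.4, -1.1]
finger_gap: 31.0
grip_force: 40.1
```

apply_moves(
  rows=[
    [0, 0, 20, 0, 0, 0],
    [0, 0, 40, 0, 0, 0],
    [0, 0, 40, 0, 0, 0],
    [0, 0, 25, 0, 0, 0],
    [0, 0, 9, 0, 0, 0],
  ],
)

```text
time: 18.42
tool_pos: [474.2, 268.9, 42.1]
tcp_rot: [-179.7, 0.1, 90.0]
ft_force: [-13.1, -1.6, 33.6]
finger_gap: 31.1
grip_force: 43.5
```

apply_moves(
  rows=[
    [0, 0, 1, 0, 0, 0],
    [0, 0, 1, 0, 0, 0],
    [0, 0, 0.5, 0, 0, 0],
    [0, 0, 0, 0, 0, 0],
    [0, 0, 0, 0, 0, 0],
  ],
)

```text
time: 19.05
tool_pos: [476.6, 270.3, 43.1]
tcp_rot: [180.0, -0.0, 90.0]
ft_force: [-1.9, -0.3, -1.3]
finger_gap: 31.1
grip_force: 40.3
```

apply_moves(
  rows=[
    [0, 0, 0.5, 0, 0, 0],
    [0, 0, 0.5, 0, 0, 0],
    [0, 0, 0.5, 0, 0, 0],
    [0, 0, 0, 0, 0, 0],
    [0, 0, 0, 0, 0, 0],
  ],
)

```text
time: 19.68
tool_pos: [476.6, 270.5, 42.2]
tcp_rot: [180.0, -0.0, 90.0]
ft_force: [-3.6, -0.0, 6.1]
finger_gap: 30.6
grip_force: 40.9
```

apply_moves(
  rows=[
    [0, 0, 0, 0, 0, 0],
    [0, 0, 0, 0, 0, 0],
    [0, 0, 0, 0, 0, 0],
    [0, 0, 0, 0, 0, 0],
    [0, 0, 0, 0, 0, 0],
  ],
  fingers=60,
)

```text
time: 20.3
tool_pos: [476.4, 270.2, 41.4]
tcp_rot: [-180.0, 0.0, 90.0]
ft_force: [0.2, 0.4, 0.4]
finger_gap: 59.8
grip_force: 0.0
```

apply_moves(
  rows=[
    [0, 0, -20, 0, 0, 0],
    [0, 0, -30, 0, 0, 0],
    [0, 0, -30, 0, 0, 0],
    [0, 0, -10, 0, 0, 0],
    [0, 0, 0, 0, 0, 0],
  ],
)

```text
time: 20.92
tool_pos: [476.8, 270.4, 131.6]
tcp_rot: [179.9, -0.0, 90.0]
ft_force: [0.3, -0.5, 0.1]
finger_gap: 60.0
grip_force: 0.0
```

apply_moves(
  rows=[
    [-20, 4, 0, 0, 0, 0],
    [-40, 7, 0, 0, 0, 0],
    [-45, 8, 0, 0, 0, 0],
    [-45, 8, 0, 0, 0, 0],
    [-45, 8, 0, 0, 0, 0],
  ],
)

```text
time: 21.55
tool_pos: [510.4, 72.7, 129.7]
tcp_rot: [-179.9, 0.0, 90.0]
ft_force: [0.9, -1.0, -0.1]
finger_gap: 60.1
grip_force: 0.0
```

apply_moves(
  rows=[
    [-45, 8, 0, 0, 0, 0],
    [-45, 8, 0, 0, 0, 0],
    [-45, 8, 0, 0, 0, 0],
    [-45, 8, 0, 0, 0, 0],
    [-45, 8, 0, 0, 0, 0],
  ],
)

```text
time: 22.18
tool_pos: [550.0, -152.0, 129.6]
tcp_rot: [-179.9, -0.0, 90.0]
ft_force: [0.8, 0.1, 0.3]
finger_gap: 59.8
grip_force: 0.0
```

apply_moves(
  rows=[
    [-40, 7, 0, 0, 0, 0],
    [-30, 6, 0, 0, 0, 0],
    [-15, 3, 0, 0, 0, 0],
    [-5, 1, 0, 0, 0, 0],
    [0, 0, 0, 0, 0, 0],
  ],
)

```text
time: 22.8
tool_pos: [568.1, -239.2, 130.9]
tcp_rot: [-180.0, -0.0, 90.0]
ft_force: [-0.2, -0.1, -0.2]
finger_gap: 60.0
grip_force: 0.0
```

Now down 98 and grip.

apply_moves(
  rows=[
    [0, 0, 20, 0, 0, 0],
    [0, 0, 30, 0, 0, 0],
    [0, 0, 27, 0, 0, 0],
    [0, 0, 15, 0, 0, 0],
    [0, 0, 5, 0, 0, 0],
  ],
)

```text
time: 23.42
tool_pos: [567.5, -238.7, 32.7]
tcp_rot: [-179.9, -0.1, 90.0]
ft_force: [0.5, -0.2, 1.0]
finger_gap: 59.9
grip_force: 0.0
```

apply_moves(
  rows=[
    [0, 0, 0, 0, 0, 0],
    [0, 0, 0, 0, 0, 0],
    [0, 0, 0, 0, 0, 0],
    [0, 0, 0, 0, 0, 0],
    [0, 0, 0, 0, 0, 0],
  ],
  fingers=20,
)

```text
time: 24.05
tool_pos: [569.2, -240.2, 35.5]
tcp_rot: [179.9, 0.0, 90.0]
ft_force: [0.1, -0.9, 5.7]
finger_gap: 30.9
grip_force: 40.2
```

apply_moves(
  rows=[
    [0, 0, -15, 0, 0, 0],
    [0, 0, -30, 0, 0, 0],
    [0, 0, -40, 0, 0, 0],
    [0, 0, -35, 0, 0, 0],
    [0, 0, -25, 0, 0, 0],
  ],
)

```text
time: 24.68
tool_pos: [568.8, -239.9, 182.1]
tcp_rot: [179.9, 0.1, 90.0]
ft_force: [0.5, -1.0, -1.2]
finger_gap: 31.3
grip_force: 39.9
```

apply_moves(
  rows=[
    [15, 0, 0, 0, 0, 0],
    [30, 1, 0, 0, 0, 0],
    [40, 1, 0, 0, 0, 0],
    [45, 0, 0, 0, 0, 0],
    [45, 0, 0, 0, 0, 0],
  ],
)

```text
time: 25.3
tool_pos: [568.9, -62.2, 177.3]
tcp_rot: [-179.8, -0.1, 90.0]
ft_force: [0.3, 0.1, -1.7]
finger_gap: 31.1
grip_force: 40.0
```

apply_moves(
  rows=[
    [45, 0, 0, 0, 0, 0],
    [45, 0, 0, 0, 0, 0],
    [45, 0, 0, 0, 0, 0],
    [45, 0, 0, 0, 0, 0],
    [45, 0, 0, 0, 0, 0],
  ],
)

```text
time: 25.92
tool_pos: [568.6, 162.4, 177.4]
tcp_rot: [-179.8, 0.0, 90.0]
ft_force: [1.1, 0.4, -0.8]
finger_gap: 30.9
grip_force: 40.0
```

apply_moves(
  rows=[
    [40, 0, 0, 0, 0, 0],
    [35, 0, 0, 0, 0, 0],
    [20, 0, 0, 0, 0, 0],
    [10, 0, 0, 0, 0, 0],
    [5, 0, 0, 0, 0, 0],
  ],
)

```text
time: 26.55
tool_pos: [570.2, 270.1, 178.9]
tcp_rot: [-180.0, 0.0, 90.0]
ft_force: [0.1, -0.4, -0.5]
finger_gap: 31.1
grip_force: 40.0
```

Descend more gently: 126, then fine steps.

apply_moves(
  rows=[
    [0, 0, 20, 0, 0, 0],
    [0, 0, 40, 0, 0, 0],
    [0, 0, 40, 0, 0, 0],
    [0, 0, 20, 0, 0, 0],
    [0, 0, 6, 0, 0, 0],
  ],
)

```text
time: 27.18
tool_pos: [569.3, 269.2, 51.4]
tcp_rot: [-179.8, 0.1, 90.0]
ft_force: [0.3, 0.4, -0.3]
finger_gap: 31.0
grip_force: 39.9
```

apply_moves(
  rows=[
    [0, 0, 3, 0, 0, 0],
    [0, 0, 2, 0, 0, 0],
    [0, 0, 1, 0, 0, 0],
    [0, 0, 1, 0, 0, 0],
    [0, 0, 1, 0, 0, 0],
  ],
)

```text
time: 27.8
tool_pos: [570.6, 270.4, 45.6]
tcp_rot: [180.0, -0.0, 90.0]
ft_force: [0.5, 0.1, -0.9]
finger_gap: 30.8
grip_force: 39.9
```

apply_moves(
  rows=[
    [0, 0, 0.5, 0, 0, 0],
    [0, 0, 0.5, 0, 0, 0],
    [0, 0, 0.5, 0, 0, 0],
    [0, 0, 0, 0, 0, 0],
    [0, 0, 0, 0, 0, 0],
  ],
)

```text
time: 28.42
tool_pos: [570.5, 270.2, 43.9]
tcp_rot: [180.0, -0.0, 90.0]
ft_force: [0.3, 0.2, -1.8]
finger_gap: 31.1
grip_force: 39.9
```

apply_moves(
  rows=[
    [0, 0, 0.5, 0, 0, 0],
    [0, 0, 0.5, 0, 0, 0],
    [0, 0, 0.5, 0, 0, 0],
    [0, 0, 0, 0, 0, 0],
    [0, 0, 0, 0, 0, 0],
  ],
)

```text
time: 29.05
tool_pos: [570.5, 270.3, 42.6]
tcp_rot: [180.0, -0.0, 90.0]
ft_force: [-1.5, 0.8, 2.0]
finger_gap: 31.1
grip_force: 40.2
```

apply_moves(
  rows=[
    [0, 0, 0, 0, 0, 0],
    [0, 0, 0, 0, 0, 0],
    [0, 0, 0, 0, 0, 0],
    [0, 0, 0, 0, 0, 0],
    [0, 0, 0, 0, 0, 0],
  ],
  fingers=60,
)

```text
time: 29.68
tool_pos: [570.4, 270.2, 42.4]
tcp_rot: [-180.0, 0.0, 90.0]
ft_force: [0.1, -0.4, 0.5]
finger_gap: 60.2
grip_force: 0.0
```

apply_moves(
  rows=[
    [0, 0, -20, 0, 0, 0],
    [0, 0, -30, 0, 0, 0],
    [0, 0, -30, 0, 0, 0],
    [0, 0, -10, 0, 0, 0],
    [0, 0, 0, 0, 0, 0],
  ],
)

```text
time: 30.3
tool_pos: [571.1, 270.5, 133.7]
tcp_rot: [179.9, -0.0, 90.0]
ft_force: [0.3, 0.0, 0.8]
finger_gap: 60.2
grip_force: 0.0
```

apply_moves(
  rows=[
    [-20, -4, 0, 0, 0, 0],
    [-40, -7, 0, 0, 0, 0],
    [-45, -8, 0, 0, 0, 0],
    [-45, -8, 0, 0, 0, 0],
    [-45, -8, 0, 0, 0, 0],
  ],
)

```text
time: 30.92
tool_pos: [533.5, 72.9, 130.6]
tcp_rot: [-179.8, 0.0, 90.0]
ft_force: [0.9, -0.7, 0.9]
finger_gap: 59.7
grip_force: 0.0
```

apply_moves(
  rows=[
    [-45, -9, 0, 0, 0, 0],
    [-45, -8, 0, 0, 0, 0],
    [-45, -9, 0, 0, 0, 0],
    [-45, -8, 0, 0, 0, 0],
    [-45, -9, 0, 0, 0, 0],
  ],
)

```text
time: 31.55
tool_pos: [490.2, -151.4, 130.7]
tcp_rot: [-179.9, -0.0, 90.0]
ft_force: [-0.1, -0.4, 0.5]
finger_gap: 59.9
grip_force: 0.0
```

apply_moves(
  rows=[
    [-45, -8, 0, 0, 0, 0],
    [-45, -9, 0, 0, 0, 0],
    [-40, -8, 0, 0, 0, 0],
    [-27, -5, 0, 0, 0, 0],
    [-15, -3, 0, 0, 0, 0],
  ],
)

```text
time: 32.17
tool_pos: [457.4, -322.8, 130.8]
tcp_rot: [-179.9, -0.1, 89.9]
ft_force: [-0.6, -0.2, 0.4]
finger_gap: 60.2
grip_force: 0.0
```

apply_moves(
  rows=[
    [0, 1, 20, 0, 0, 0],
    [0, 0, 30, 0, 0, 0],
    [0, 0, 27, 0, 0, 0],
    [0, 0, 16, 0, 0, 0],
    [0, 0, 5, 0, 0, 0],
  ],
)

```text
time: 32.8
tool_pos: [459.7, -320.2, 32.5]
tcp_rot: [-179.9, -0.1, 90.1]
ft_force: [0.2, -0.1, 0.5]
finger_gap: 60.1
grip_force: 0.0
```

apply_moves(
  rows=[
    [0, 0, 0, 0, 0, 0],
    [0, 0, 0, 0, 0, 0],
    [0, 0, 0, 0, 0, 0],
    [0, 0, 0, 0, 0, 0],
    [0, 0, 0, 0, 0, 0],
  ],
  fingers=20,
)

```text
time: 33.42
tool_pos: [461.0, -322.3, 35.3]
tcp_rot: [179.9, 0.1, 90.0]
ft_force: [0.2, 0.2, 4.6]
finger_gap: 30.6
grip_force: 40.1
```

apply_moves(
  rows=[
    [0, 0, -15, 0, 0, 0],
    [0, 0, -30, 0, 0, 0],
    [0, 0, -40, 0, 0, 0],
    [0, 0, -35, 0, 0, 0],
    [0, 0, -25, 0, 0, 0],
  ],
)

```text
time: 34.05
tool_pos: [460.7, -322.0, 182.2]
tcp_rot: [179.9, 0.1, 90.0]
ft_force: [-0.2, -0.3, -1.4]
finger_gap: 30.8
grip_force: 39.9
```

apply_moves(
  rows=[
    [15, 3, 0, 0, 0, 0],
    [30, 7, 0, 0, 0, 0],
    [40, 9, 0, 0, 0, 0],
    [45, 10, 0, 0, 0, 0],
    [45, 10, 0, 0, 0, 0],
  ],
)

```text
time: 34.67
tool_pos: [498.5, -144.1, 177.6]
tcp_rot: [-179.9, -0.1, 90.0]
ft_force: [1.0, -0.0, -1.6]
finger_gap: 31.3
grip_force: 39.9
```

apply_moves(
  rows=[
    [45, 10, 0, 0, 0, 0],
    [45, 10, 0, 0, 0, 0],
    [45, 10, 0, 0, 0, 0],
    [45, 10, 0, 0, 0, 0],
    [45, 10, 0, 0, 0, 0],
  ],
)

```text
time: 35.3
tool_pos: [548.0, 80.6, 177.6]
tcp_rot: [-179.8, -0.0, 90.0]
ft_force: [0.3, -0.3, -0.7]
finger_gap: 31.0
grip_force: 39.9
```

apply_moves(
  rows=[
    [38, 8, 0, 0, 0, 0],
    [30, 7, 0, 0, 0, 0],
    [18, 4, 0, 0, 0, 0],
    [8, 2, 0, 0, 0, 0],
    [4, 0, 0, 0, 0, 0],
  ],
)

```text
time: 35.92
tool_pos: [570.2, 176.0, 179.0]
tcp_rot: [-180.0, 0.0, 90.0]
ft_force: [-0.1, -0.9, -1.4]
finger_gap: 30.9
grip_force: 39.9
```

apply_moves(
  rows=[
    [0, 0, 20, 0, 0, 0],
    [0, 0, 40, 0, 0, 0],
    [0, 0, 40, 0, 0, 0],
    [0, 0, 20, 0, 0, 0],
    [0, 0, 6, 0, 0, 0],
  ],
)

```text
time: 36.55
tool_pos: [569.2, 175.4, 51.5]
tcp_rot: [-179.8, 0.0, 90.0]
ft_force: [0.6, -0.3, -1.0]
finger_gap: 31.0
grip_force: 39.9
```

apply_moves(
  rows=[
    [0, 0, 3, 0, 0, 0],
    [0, 0, 2, 0, 0, 0],
    [0, 0, 1, 0, 0, 0],
    [0, 0, 1, 0, 0, 0],
    [0, 0, 1, 0, 0, 0],
  ],
)

```text
time: 37.17
tool_pos: [570.6, 176.3, 45.6]
tcp_rot: [180.0, -0.0, 90.0]
ft_force: [-0.2, 0.4, -1.4]
finger_gap: 31.5
grip_force: 39.9
```

apply_moves(
  rows=[
    [0, 0, 0.5, 0, 0, 0],
    [0, 0, 0.5, 0, 0, 0],
    [0, 0, 0.5, 0, 0, 0],
    [0, 0, 0.5, 0, 0, 0],
    [0, 0, 0, 0, 0, 0],
  ],
)

```text
time: 37.8
tool_pos: [570.4, 176.2, 43.3]
tcp_rot: [-180.0, 0.0, 90.0]
ft_force: [0.5, -1.2, -2.2]
finger_gap: 31.0
grip_force: 39.9
```

apply_moves(
  rows=[
    [0, 0, 0.5, 0, 0, 0],
    [0, 0, 0.5, 0, 0, 0],
    [0, 0, 0.3, 0, 0, 0],
    [0, 0, 0, 0, 0, 0],
    [0, 0, 0, 0, 0, 0],
  ],
)

```text
time: 38.42
tool_pos: [570.5, 176.3, 42.4]
tcp_rot: [180.0, -0.0, 90.0]
ft_force: [-1.9, -0.2, 3.4]
finger_gap: 31.3
grip_force: 40.3
```

apply_moves(
  rows=[
    [0, 0, 0, 0, 0, 0],
    [0, 0, 0, 0, 0, 0],
    [0, 0, 0, 0, 0, 0],
    [0, 0, 0, 0, 0, 0],
    [0, 0, 0, 0, 0, 0],
  ],
  fingers=60,
)

```text
time: 39.05
tool_pos: [570.4, 176.3, 42.1]
tcp_rot: [180.0, 0.0, 90.0]
ft_force: [0.4, 0.4, -0.1]
finger_gap: 59.9
grip_force: 0.0
```

apply_moves(
  rows=[
    [0, 0, -20, 0, 0, 0],
    [0, 0, -30, 0, 0, 0],
    [0, 0, -40, 0, 0, 0],
    [0, 0, -40, 0, 0, 0],
    [0, 0, -30, 0, 0, 0],
  ],
)

```text
time: 39.67
tool_pos: [571.3, 176.4, 206.3]
tcp_rot: [179.8, -0.0, 90.0]
ft_force: [0.6, 0.3, -0.3]
finger_gap: 59.8
grip_force: 0.0
```

```bash
python3 - <<'E'
from bench import sense, eyes
import cv2,numpy as np
print(sense()['tool_pos'])
a=eyes.snapshot('scene')[0];b=eyes.snapshot('side')[0];w=eyes.snapshot('wrist')[0]
o=np.hstack([cv2.resize(a[90:270,150:400],(400,288)),cv2.resize(b[80:340,120:360],(400,433))[:288]])
o=np.vstack([o,np.hstack([cv2.resize(w,(400,300)),cv2.resize(b,(400,300))])])
cv2.imwrite('pics/end.png',o[:,:,::-1])
E
```

```text
[571.30613964 176.44204052 206.30530492]
```

View pics/end.png

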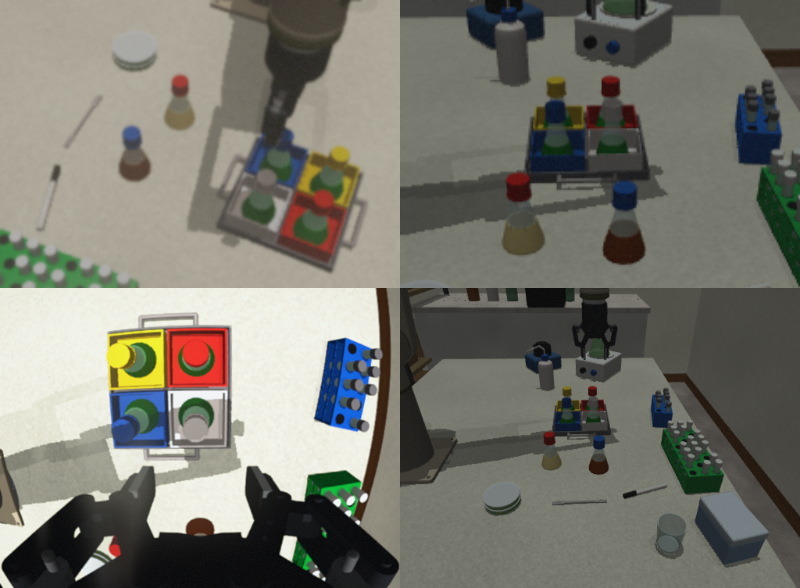

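All four flasks stand upright in the bins of their cap colour (wrist view: yellow (120,355), red (196,355), blue (125,425), white (195,428)). The pale and brown flasks stand where they were. Handing in.

```bash
python3 -c "
from bench import job
print(job.hand_in())"
```

```text
the job is handed in; nothing more can be done
None
```

I handed the job in at about 40 s: all four green flasks stand upright in their colour-matched bins, and the brown and pale flasks were left standing where they were; during the yellow set-down the wrist force briefly read 33.6 N, and no verdict came back.

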